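# Rinse the oysters

## Task

Swing the spray arm right off the drain tray and lay every long oyster shell flat on the tray's floor, none on top of another, leaving the round clams and all other things where they are. Then swing the arm back so that its rose is over the middle of the tray, turn the metering valve until its scale reads 120 degrees at the index line and let it run for four seconds. Last, shut the valve again (scale at zero) and only then swing the arm off the tray, the oysters staying in it.

Things in the scene. Friction and masses are not known exactly. Their poses are not given: they have to be found in the camera images.
- oyster0: long oyster shell, grey, 92 mm long (its x axis), 50 mm wide (its y axis), 26 mm thick, about 140 g; origin at its centre, so 13 mm above what it lies on. The sides are upright and parallel over the middle 60 mm of its length. None if absent at this start (2 to 4 oysters are present)
- oyster1: long oyster shell, grey, 92 mm long (its x axis), 50 mm wide (its y axis), 26 mm thick, about 140 g; origin at its centre, so 13 mm above what it lies on. The sides are upright and parallel over the middle 60 mm of its length. None if absent at this start (2 to 4 oysters are present)
- oyster2: long oyster shell, grey, 92 mm long (its x axis), 50 mm wide (its y axis), 26 mm thick, about 140 g; origin at its centre, so 13 mm above what it lies on. The sides are upright and parallel over the middle 60 mm of its length. None if absent at this start (2 to 4 oysters are present)
- oyster3: long oyster shell, grey, 92 mm long (its x axis), 50 mm wide (its y axis), 26 mm thick, about 140 g; origin at its centre, so 13 mm above what it lies on. The sides are upright and parallel over the middle 60 mm of its length. None if absent at this start (2 to 4 oysters are present)
- clam0: round domed clam shell, 66 mm across, 28 mm high, origin at the centre of its underside; lies among the oysters and is not to be loaded or pushed away
- clam1: round domed clam shell, 66 mm across, 28 mm high, origin at the centre of its underside; lies among the oysters and is not to be loaded or pushed away
- brush: scrubbing brush, 180 mm long, bystander
- scoop: yellow plastic bowl, 120 mm across, 45 mm high, bystander
- opener: shell opener with a flat blade, 170 mm long, bystander
- cup: white plastic cup, 72 mm across, 75 mm high, bystander
- tray_floor (a point): centre of the inner floor of the fixed steel drain tray, 5 mm above the work surface; x along the tray's long side. Inside 270 x 210 mm (x, y), walls 5 mm thick, rim 50 mm above the work surface
- spray_pivot (a point): point on the vertical hinge axis of the spray arm, on top of the standpipe, 215 mm above the work surface; the standpipe is fixed to the tray, 264 mm from its centre
- spray_handle (a point): centre of the upright black round handle of the spray arm, to be gripped from above: 26 mm diameter, from 228 to 283 mm above the work surface (this point at 258 mm). It stands on the free end of the arm, 264 mm from the hinge axis; the arm is a 24 mm tube at 215 mm height, seen below the handle
- spray_rose (a point): centre of the underside of the spray rose, right below the handle at the free end of the arm; rose 88 mm across, underside 160 mm above the work surface
- spray_arm (a joint): angle of the spray arm about its vertical hinge, rad: 0 with the rose straight over the centre of the tray, growing counter-clockwise seen from above as the arm swings away from the tray, towards the valve; stops at -0.35 and 1.4. Rose and arm are off the tray altogether from about 0.75 on. It has some friction (about 0.35 N m) and stays where it is left
- valve_grip (a point): grip point of the metering valve, on its vertical turning axis, 72 mm above the work surface. The grip is an upright plastic bar 70 mm long, 18 mm wide, from 50 to 88 mm above the work surface; its long side is this point's x axis; it turns with the ring below it
- zero_mark (a point): the broad zero mark near the edge of the valve's flat aluminium ring (130 mm across, top 44 mm above the work surface), 60 mm from the axis, in line with the grip bar; turns with the ring. From it the scale runs counter-clockwise (seen from above) to 180 degrees: a mark every 10 degrees, a longer one every 30
- index_line (a point): inner end of the black index line on the fixed block beside the ring, where the scale is read; 68 mm from the valve's axis, 45 mm high
- valve_ring (a joint): reading of the ring's scale at the index line, in rad: 0 when the zero mark stands at the index line, growing as the ring is turned clockwise seen from above; range 0 (a stop, valve shut) to 3.3. Light friction (0.06 N m), stays where it is left
There are look-alikes about, which are no part of the job. What is shaped like the oyster2 but blue, green or yellow is not meant.

How it is judged (in metres and radians):
On the way, in this order (a step that is already met when the one before it is completed fails the run):
1. the spray arm is swung off the tray (value of joint spray_arm above 0.65 rad), for 0.2 s.
2. every oyster lies flat in the tray while the arm is off it (x of oyster0 in the frame of tray_floor between -0.135 and 0.135 m and y of oyster0 in the frame of tray_floor between -0.105 and 0.105 m and z of each of oyster0, oyster1, oyster2, oyster3 in the frame of tray_floor below 0.028 m and x of oyster1 in the frame of tray_floor between -0.135 and 0.135 m and y of oyster1 in the frame of tray_floor between -0.105 and 0.105 m and x of oyster2 in the frame of tray_floor between -0.135 and 0.135 m and y of oyster2 in the frame of tray_floor between -0.105 and 0.105 m and x of oyster3 in the frame of tray_floor between -0.135 and 0.135 m and y of oyster3 in the frame of tray_floor between -0.105 and 0.105 m and value of joint spray_arm above 0.5 rad), for 0.2 s.
3. the rose is over the middle of the tray, the valve not yet set (value of joint spray_arm between -0.13 and 0.13 rad and value of joint valve_ring below 1.5 rad), for 0.2 s.
4. the valve reads 120 degrees and runs so for a while, the rose over the tray (value of joint valve_ring between 2.019 and 2.169 rad and value of joint spray_arm between -0.13 and 0.13 rad), for 3 s.
5. the valve is shut, the rose still over the tray (value of joint valve_ring below 0.075 rad and value of joint spray_arm between -0.2 and 0.2 rad), for 0.2 s.
6. the spray arm is swung off the tray again (value of joint spray_arm above 0.65 rad), for 0.2 s.
At the end, for the whole second after the job is handed in: After the rinse at 120 degrees (within 4.3 degrees, 3 s): every oyster present lies flat on the tray floor (centre within the inner walls and less than 28 mm above the floor); the valve reads zero within 4.3 degrees; the spray arm is off the tray (over 0.65 rad); all still (x of oyster0 in the frame of tray_floor between -0.135 and 0.135 m and y of oyster0 in the frame of tray_floor between -0.105 and 0.105 m and z of each of oyster0, oyster1, oyster2, oyster3 in the frame of tray_floor below 0.028 m and x of oyster1 in the frame of tray_floor between -0.135 and 0.135 m and y of oyster1 in the frame of tray_floor between -0.105 and 0.105 m and x of oyster2 in the frame of tray_floor between -0.135 and 0.135 m and y of oyster2 in the frame of tray_floor between -0.105 and 0.105 m and x of oyster3 in the frame of tray_floor between -0.135 and 0.135 m and y of oyster3 in the frame of tray_floor between -0.105 and 0.105 m and value of joint valve_ring below 0.075 rad and value of joint spray_arm above 0.65 rad and linear speed of each of oyster0, oyster1, oyster2, oyster3 below 0.02 m/s and velocity of joint spray_arm between -0.03 and 0.03 rad/s and velocity of joint valve_ring between -0.03 and 0.03 rad/s); the robot touches nothing.
It fails at once if a clam is put in the tray ((x of clam0 in the frame of tray_floor between -0.135 and 0.135 m and y of clam0 in the frame of tray_floor between -0.105 and 0.105 m) or (x of clam1 in the frame of tray_floor between -0.135 and 0.135 m and y of clam1 in the frame of tray_floor between -0.105 and 0.105 m)).
It fails at once if a clam or another bystander is moved more than 60 mm (distance of any of clam0, clam1, brush, scoop, opener, cup from where it was at the start of the episode above 0.06 m).
Of oyster0, oyster1, oyster2, oyster3 only 2 to 4 are there at a start; the rules pass over those that are not, and their reading is None.
At some moment in a run one of oyster0, oyster1, oyster2, oyster3 may be knocked a few centimetres aside while the robot is not near it.
Once in a run the grip may slacken for a moment while it holds something.
It also fails if it takes over 210 s, if anything falls off the work surface, if the arm or the gripper's body presses on something with over 40 N, if the wrist force passes 120 N, or if a joint passes its speed limit or range.

## Robot

A 6-joint arm with a two-finger parallel gripper is mounted at the origin on the work surface. World frame = base frame: x ahead of the robot, y to its left, z up, the work surface at z = 0. Lengths are in mm, angles in degrees, forces in N, time in s.
With the tool pointing down it reaches from about 300 to 850 mm from the base axis. Payload 4.2 kg.
Tool frame: the origin (TCP) lies on the centre line of the jaws, within the pads' length; the fingertips stand 11 mm ahead of it and the grasp point (between the pads) lies 8 mm behind it; z points along the fingers, y is the direction in which the jaws open and shut (so a half turn about z gives the same grasp; the last joint's range is limited). The gripper opens to 91 mm and grips with 3 to 60 N. Pads are 32 mm wide; open, the fingers measure 118 mm over their backs; the gripper's body (76 mm by 178 mm) begins 60 mm behind the grasp point.
Start: joints at [-76.948, 18.312, 89.639, -0, 72.044, -1.146], TCP at [141.033, -557.451, 224.976] pointing down, gripper open.
Joint ranges: [-177.97, 177.97], [-48.28, 115.42], [12.27, 149.76], [-77.06, 257.06], [2.81, 150.46], [-146.56, 146.56]. Speed limits (degrees/s): [147.25, 147.25, 180, 180, 180, 180].

## Interface

Orientations are given as [roll, pitch, yaw] about the fixed x, y, z axes, in that order (R = Rz(yaw) Ry(pitch) Rx(roll)).
In Python, from workcell import env, grab_frame gives the robot as it stands. The module is installed in compiled form; this text tells all that it offers.
- The arm moves only by the tool arm_command, never from a script. Its argument "series" is one flat list of numbers, 6 for each row, row after row: the shift along the world's x, y, z each as a share of 400 mm, from -1 to 1, then the turn, a rotation vector about the world's x, y, z each as a share of 45 degrees, from -1 to 1. A call has 1 to 20 rows; each row shifts and turns the commanded pose from where the row before left it; what a row does not reach is not made up. A row lasts 1/12 s, in which the tool goes at most 41.7 mm and 7.16 degrees, less where a joint would pass 70% of its speed; a pose out of reach is approached as far as the arm can. A call with a number of a shift or a turn outside -1 to 1 is refused whole. A call with a gripper value outside its range is refused whole. "hand" is the opening, from 0 (shut) to 1 (fully open), set as the call begins (left out, the last holds). The fingers move at their own pace and stop on an object; "newtons" is the grip in N (left out, the last holds). Time passes only in rows, so rows that do not move let the fingers close. It gives the time, the measured TCP pose, the force and the opening at its end, in the units of the state.
- env.state(): the state, without advancing time (a new reading comes with each control period).
- grab_frame(name): name is "side" or "top" or "wrist"; returns a dict with "frame" (420x560x3 uint8, red, green, blue), "intrinsics" (3x3 intrinsics, pixels), "R" (3x3) and "t" (3): a world point X has camera coordinates R X + t; the wrist camera has in their place "tool_from_camera" (4x4, takes a point from camera to tool coordinates, whose origin is the TCP and whose axes are the flange's). Camera axes: x right, y down, z forward; pixel columns grow to the right and rows downward; lengths in mm; the calibration is good to about 2 mm. A picture is of the moment at which its call begins: read the wrist's pose just before it. There is no depth.
- env.job_done(): hands the job in, once; it reports no verdict.
The state is a dict: "time_s": time; "qpos": joint angles; "qvel": joint speeds; "effort": joint torques, N m; "ee_pos": TCP position; "ee_rot": TCP orientation; "force": force on the tool from outside, world axes, zero at the start; "torque": the same for the moment, N m; "gripper_width": finger opening in mm.
Only numpy, scipy, OpenCV 4.12 (cv2) and the standard library are available. Lean on these libraries where they do the work, as an engineer would, in place of code of your own. Each camera call takes 0.05 s, during which the arm holds its last target.

## Working session

There is one attempt and no reset: what is moved stays moved. The work goes in short steps, Python scripts to look and compute and a tool call to move; the robot and the scene stay as the last step left them, time stands still between calls to the robot, and variables do not carry over. Pictures are saved under pics/ and viewed, and the job is handed in when it is done.

Besides the shell and the picture viewer there is one more tool, called as a command line: name --argument value ..., lists and objects as JSON in quotes. arm_command: Moves the arm, as the interface text tells. Shift numbers are shares of 400 mm and turn numbers shares of 45 degrees, none past 1 either way. Its arguments: {"type":"object","properties":{"series":{"type":"array"},"hand":{"type":"number"},"newtons":{"type":"number"}},"required":["series"]}

```bash
mkdir -p pics; ls
python3 - <<'E'
from workcell import env, grab_frame
import cv2
print(env.state())
for n in ["top","side","wrist"]:
    f=grab_frame(n); cv2.imwrite(f"pics/{n}0.png",f["frame"][:,:,::-1])
    print(n,{k:v for k,v in f.items() if k!="frame"})
E
```

```text
pics
{'time_s': 0.0, 'qpos': array([-7.69481628e+01,  1.83503511e+01,  8.97085114e+01, -1.85882169e-04,
        7.20441085e+01, -1.14346066e+00]), 'qvel': array([ 0.01580247,  0.0541024 , -0.01024207,  0.0201907 , -0.00439005,
       -0.00812084]), 'effort': array([ 2.32754908e-03, -4.12457907e+01, -2.31973797e+01,  7.27470894e-02,
        4.58024908e-02, -1.36932877e-04]), 'ee_pos': array([ 140.91494932, -556.94186085,  224.11894164]), 'ee_rot': array([-1.79897046e+02, -1.87818170e-03,  1.41953536e+01]), 'force': array([-1.09406831, -0.33527   , -0.14278869]), 'torque': array([ 0.00174133,  0.00062567, -0.01328562]), 'gripper_width': 91.23486438755869}
top {'intrinsics': array([[503.55217697,   0.        , 267.87219515],
       [  0.        , 503.55217697, 204.81605658],
       [  0.        ,   0.        ,   1.        ]]), 'R': array([[-0.00684511, -0.99996077,  0.00562169],
       [-0.99315034,  0.00614251, -0.11668195],
       [ 0.11664284, -0.00638189, -0.99315342]]), 't': array([ -29.86778253,  523.19755802, 1517.48701592])}
side {'intrinsics': array([[451.94265206,   0.        
[... 168 characters left out ...]
238],
       [-0.41854459,  0.62809274, -0.65598776],
       [ 0.35402512, -0.55232582, -0.75472008]]), 't': array([ 404.95423566,  332.10667914, 1170.8932052 ])}
wrist {'intrinsics': array([[310.9990039 ,   0.        , 281.30034357],
       [  0.        , 310.9990039 , 209.98220891],
       [  0.        ,   0.        ,   1.        ]]), 'tool_from_camera': array([[-5.32203006e-05, -9.66143320e-01, -2.58005974e-01,
         7.30351732e+01],
       [ 9.99999951e-01,  2.80464330e-05, -3.11299660e-04,
         9.41532221e-01],
       [ 3.07996234e-04, -2.58005978e-01,  9.66143271e-01,
        -1.59538751e+02],
       [ 0.00000000e+00,  0.00000000e+00,  0.00000000e+00,
         1.00000000e+00]])}
```

View pics/top0.png

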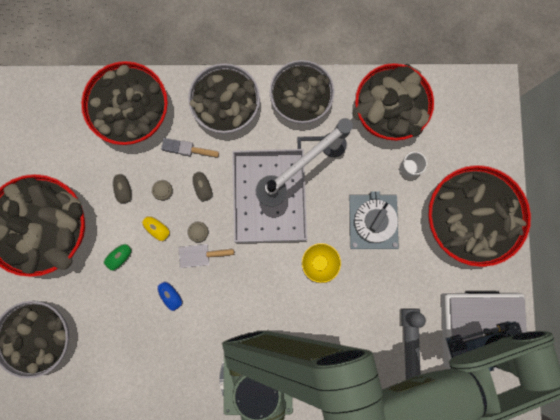

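View pics/side0.png

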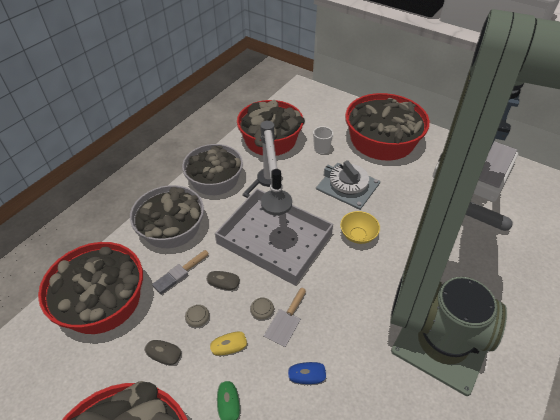

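View pics/wrist0.png

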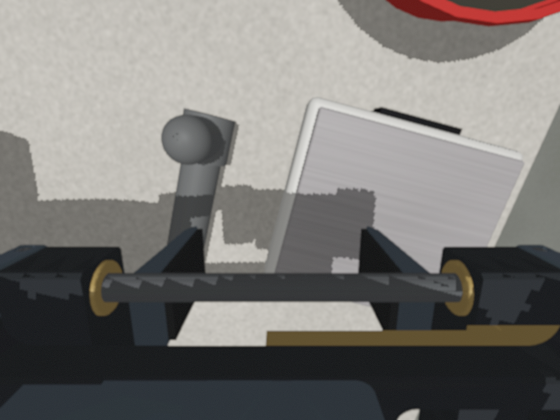

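The top view shows two dark grey oysters, at px (122,188) and (202,186). The clams are at (162,190) and (198,232), and the yellow (156,228), green (118,257) and blue (170,296) look-alikes aren't wanted. The tray is at (270,197) with the arm over it, the valve at (376,220). I'll measure these now.

```bash
cat > h.py <<'E'
from workcell import env, grab_frame
import numpy as np, cv2
from scipy.spatial.transform import Rotation as Ro
def ray(f,uv,z,st=None):
    K=f["intrinsics"]; d=np.linalg.inv(K)@np.array([uv[0],uv[1],1.])
    if "R" in f: c=-f["R"].T@f["t"]; d=f["R"].T@d
    else:
        T=f["tool_from_camera"]; Rt=Ro.from_euler('xyz',st["ee_rot"],degrees=True).as_matrix()
        c=Rt@T[:3,3]+st["ee_pos"]; d=Rt@(T[:3,:3]@d)
    return c+d*(z-c[2])/d[2]
def proj(f,X,st=None):
    if "R" in f: p=f["R"]@np.array(X)+f["t"]
    else:
        T=f["tool_from_camera"]; Rt=Ro.from_euler('xyz',st["ee_rot"],degrees=True).as_matrix()
        p=T[:3,:3].T@(Rt.T@(np.array(X)-st["ee_pos"])-T[:3,3])
    q=f["intrinsics"]@p; return q[:2]/q[2]
def save(f,name,box=None,k=1):
    im=f["frame"][:,:,::-1]
    if box: im=im[box[1]:box[3],box[0]:box[2]]
    cv2.imwrite("pics/"+name,cv2.resize(im,None,fx=k,fy=k,interpolation=cv2.INTER_CUBIC))
E
python3 - <<'E'
from h import *
f=grab_frame("top")
save(f,"t1a.png",(225,110,425,260),4)
save(f,"t1b.png",(90,130,240,320),3.1)
for n,uv,z in [("oyA",(122,188),15),("oyB",(202,186),15),("handle",(272,187),283),("pivot",(345,126),225),("valve",(376,220),60),("scoop",(321,263),30),("cup",(414,163),75)]:
    print(n,ray(f,uv,z).round(1))
E
```

```text
oyA [580.4 420.4  15. ]
oyB [585.2 171.6  15. ]
handle [539.6 -42.6 283. ]
pivot [ 716.2 -244.8  225. ]
valve [ 471.5 -358.1   60. ]
scoop [ 344.2 -193.4   30. ]
cup [ 642.2 -475.2   75. ]
```

View pics/t1a.png

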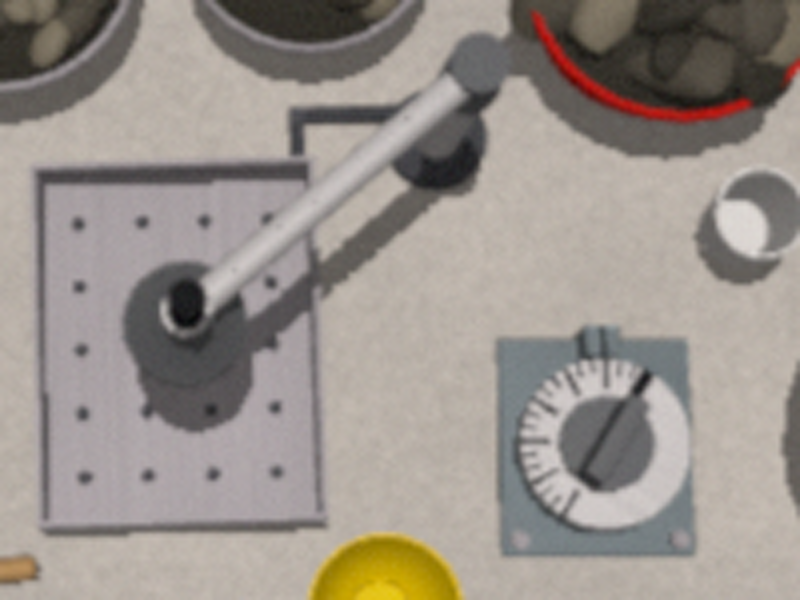

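View pics/t1b.png

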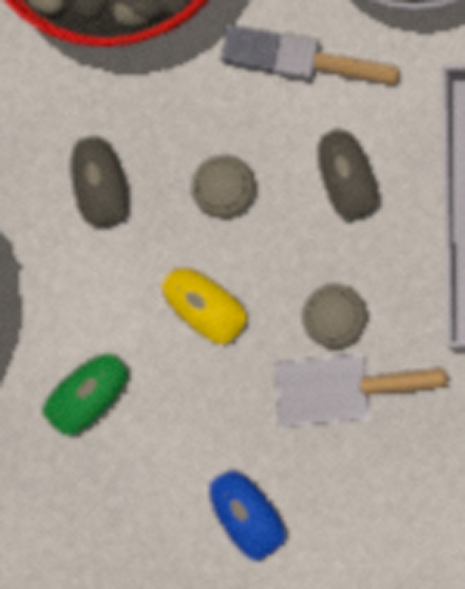

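Run:
```python
from h import *
f=grab_frame("top"); g=grab_frame("side")
c=[(225+u/4,110+v/4) for u,v in [(35,170),(307,160),(326,524),(43,530)]]
P=np.array([ray(f,p,50) for p in c]); print(P.round(0)); print("centre",P.mean(0).round(1), [np.linalg.norm(P[i]-P[i-1]).round(0) for i in range(4)])
for i in(0,1,2,3):
    d=P[i]-P[i-1]; print(np.degrees(np.arctan2(d[1],d[0])).round(1))
C=lambda u,v:(225+u/4,110+v/4)
print("ringcentre",ray(f,C(605,444),44).round(1),"idx",ray(f,C(594,352),45).round(1),"zero",ray(f,C(643,378),44).round(1))
for z in (225,235): print("pivot",ray(f,C(480,62),z).round(1))
print("handle",ray(f,C(188,296),283).round(1))
# oysters by segmentation
im=f["frame"]; D=lambda u,v:(90+u/3.1,130+v/3.1)
for n,b in [("A",(105,165,140,215)),("B",(185,160,225,215))]:
    s=im[b[1]:b[3],b[0]:b[2]].astype(int); m=((s.max(2)<120)).astype(np.uint8)
    nn,l,st,ce=cv2.connectedComponentsWithStats(m); k=1+np.argmax(st[1:,4]); 
    ys,xs=np.nonzero(l==k); (r)=cv2.minAreaRect(np.c_[xs,ys].astype(np.float32))
    bp=cv2.boxPoints(r)+[b[0],b[1]]; W=np.array([ray(f,p,13) for p in bp])
    print(n,st[k,4],ray(f,(xs.mean()+b[0],ys.mean()+b[1]),13).round(1),W.mean(0).round(1),[np.linalg.norm(W[i]-W[i-1]).round(0) for i in range(4)],[np.degrees(np.arctan2(*(W[i]-W[i-1])[1::-1])).round(1) for i in range(4)])
```

```text
[[ 683.   71.   50.]
 [ 690. -139.   50.]
 [ 410. -149.   50.]
 [ 407.   64.   50.]]
centre [547.6 -38.1  50. ] [np.float64(276.0), np.float64(209.0), np.float64(280.0), np.float64(213.0)]
1.3
-88.2
-177.9
90.8
ringcentre [ 469.9 -362.3   44. ] idx [ 540.3 -356.    45. ] zero [ 520.2 -393.    44. ]
pivot [ 717.6 -244.8  225. ]
pivot [ 714.8 -243.1  235. ]
handle [547.4 -42.7 283. ]
A 425 [577.7 420.9  13. ] [579.2 420.9  13. ] [np.float64(94.0), np.float64(53.0), np.float64(94.0), np.float64(53.0)] [np.float64(15.4), np.float64(-76.0), np.float64(-164.8), np.float64(103.9)]
B 397 [583.3 171.5  13. ] [585.4 172.4  13. ] [np.float64(94.0), np.float64(49.0), np.float64(94.0), np.float64(49.0)] [np.float64(20.8), np.float64(-69.4), np.float64(-159.4), np.float64(110.5)]
```

Everything matches the stated sizes: the tray is 276×210 at (547,-38) with yaw about 1.7°, the pivot is about 266 mm from its centre, the handle is at (547,-43), and the valve reads about 36°. I'll go above the handle.

arm_command --series '[0,0,0.09,0,0,0,0,0,0.09,0,0,0,0,0,0.09,0,0,0,0.06,0.08,0,0,0,-0.05,0.06,0.08,0,0,0,-0.05,0.06,0.08,0,0,0,-0.05,0.06,0.08,0,0,0,-0.05,0.06,0.08,0,0,0,-0.05,0.06,0.08,0,0,0,-0.05,0.06,0.08,0,0,0,-0.05,0.06,0.08,0,0,0,-0.05,0.06,0.08,0,0,0,-0.05,0.06,0.08,0,0,0,-0.05,0.06,0.08,0,0,0,-0.05,0.06,0.08,0,0,0,-0.05,0.06,0.08,0,0,0,-0.05,0.06,0.08,0,0,0,-0.05,0.06,0.08,0,0,0,-0.05,0.06,0.08,0,0,0,0]' --hand 0.8

```text
time_s: 1.88
ee_pos: [525.8, -43.5, 333.1]
ee_rot: [180.0, -0.0, -19.6]
force: [0.9, -0.4, 0.3]
gripper_width: 73.1
```

Run:
```python
from h import *
s=env.state(); print(s["time_s"],s["ee_pos"],s["ee_rot"],s["force"])
f=grab_frame("wrist"); save(f,"w1.png"); f=grab_frame("top"); save(f,"t2.png")
```

```text
1.8833 [525.78051409 -43.53046076 333.07093367] [ 1.79987886e+02 -1.79394671e-02 -1.96068951e+01] [ 0.92760438 -0.42083862  0.27453467]
```

View pics/w1.png

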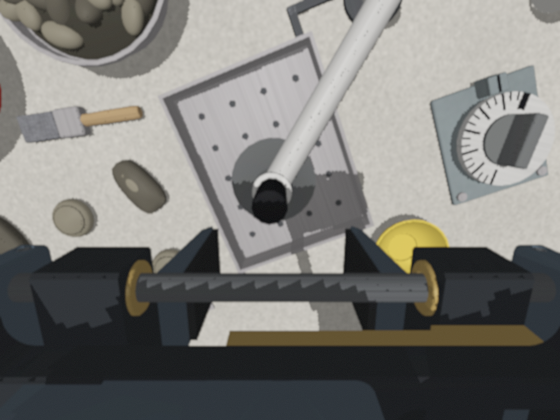

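View pics/t2.png

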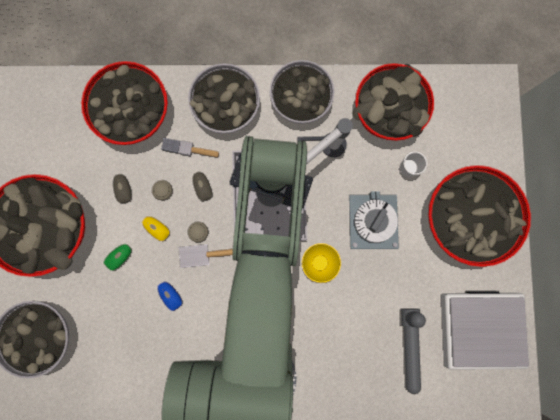

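The wrist view shows the handle at about (270,208). The top view shows no more oysters in the area that was hidden, so there are two.

Run:
```python
from h import *
s=env.state();f=grab_frame("wrist"); save(f,"w1z.png",(230,150,310,250),6)
for uv,z in [((270,209),283),((271,185),228)]: print(ray(f,uv,z,s).round(1))
```

```text
[547.4 -40.2 283. ]
[554.2 -41.4 228. ]
```

View pics/w1z.png

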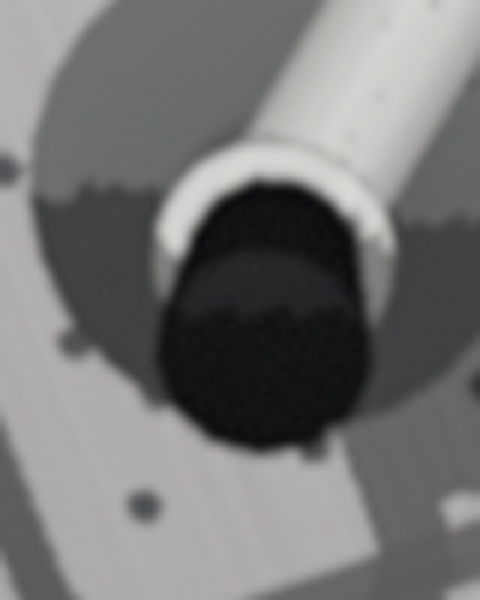

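arm_command --series '[0.027,0.002,0,0,0,0,0.027,0.002,0,0,0,0,0,0,-0.07,0,0,0,0,0,-0.07,0,0,0,0,0,-0.066,0,0,0,0,0,0,0,0,0,0,0,0,0,0,0]'

```text
time_s: 2.62
ee_pos: [546.4, -45.0, 250.0]
ee_rot: [180.0, 0.1, -19.7]
force: [-0.1, 0.8, 0.0]
gripper_width: 73.1
```

arm_command --series '[0,0,0,0,0,0,0,0,0,0,0,0,0,0,0,0,0,0,0,0,0,0,0,0,0,0,0,0,0,0,0,0,0,0,0,0,0,0,0,0,0,0,0,0,0,0,0,0]' --hand 0 --newtons 25

```text
time_s: 3.28
ee_pos: [546.4, -43.2, 250.7]
ee_rot: [-179.9, 0.0, -19.5]
force: [-0.8, 2.8, 1.7]
gripper_width: 25.5
```

Run:
```python
import numpy as np
a=np.radians(130.3+np.linspace(0,58,15)); p=np.c_[717+264*np.cos(a),-244+264*np.sin(a)]
d=np.diff(p,axis=0)/400; print(d.round(3).tolist(), p[-1])
```

```text
[[-0.035, -0.032], [-0.033, -0.035], [-0.03, -0.037], [-0.028, -0.039], [-0.025, -0.041], [-0.022, -0.043], [-0.018, -0.044], [-0.015, -0.045], [-0.012, -0.046], [-0.009, -0.047], [-0.005, -0.047], [-0.002, -0.048], [0.002, -0.048], [0.005, -0.047]] [ 455.76519169 -282.11003706]
```

arm_command --series '[-0.035,-0.032,0,0,0,0,-0.033,-0.035,0,0,0,0,-0.03,-0.037,0,0,0,0,-0.028,-0.039,0,0,0,0,-0.025,-0.041,0,0,0,0,-0.022,-0.043,0,0,0,0,-0.018,-0.044,0,0,0,0,-0.015,-0.045,0,0,0,0,-0.012,-0.046,0,0,0,0,-0.009,-0.047,0,0,0,0,-0.005,-0.047,0,0,0,0,-0.002,-0.048,0,0,0,0,0.002,-0.048,0,0,0,0,0.005,-0.047,0,0,0,0,0,0,0,0,0,0,0,0,0,0,0,0]'

```text
time_s: 4.62
ee_pos: [455.0, -284.3, 250.9]
ee_rot: [179.9, 0.1, -19.6]
force: [-4.7, -1.9, 3.7]
gripper_width: 25.8
```

Run:
```python
from h import *
s=env.state();print(s["force"]);f=grab_frame("side"); save(f,"s3.png")
```

```text
[-4.6760762  -1.92040762  3.66822478]
```

View pics/s3.png

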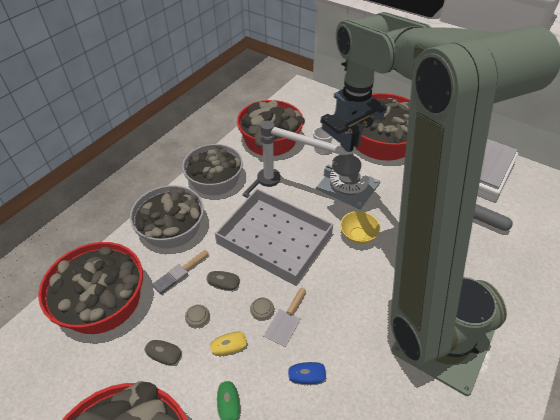

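arm_command --series '[0,0,0,0,0,0,0,0,0,0,0,0,0,0,0,0,0,0,0,0,0.08,0,0,0,0,0,0.08,0,0,0,0,0,0.08,0,0,0]' --hand 0.9

```text
time_s: 5.17
ee_pos: [455.9, -282.5, 347.1]
ee_rot: [-179.9, 0.1, -19.5]
force: [0.8, -0.2, 0.9]
gripper_width: 62.7
```

arm_command --series '[0.016,0.082,0,0,0,0.063,0.016,0.082,0,0,0,0.063,0.016,0.082,0,0,0,0.063,0.016,0.082,0,0,0,0.063,0.016,0.082,0,0,0,0.063,0.016,0.082,0,0,0,0.063,0.016,0.082,0,0,0,0.063,0.016,0.082,0,0,0,0.063,0.016,0.082,-0.02,0,0,0.063,0.016,0.082,-0.05,0,0,0.063,0.016,0.082,-0.06,0,0,0.063,0.016,0.082,-0.06,0,0,0.063,0.016,0.082,-0.06,0,0,0.063,0.016,0.082,-0.06,0,0,0.063,0,0,0,0,0,0,0,0,0,0,0,0]'

```text
time_s: 6.5
ee_pos: [544.3, 177.6, 220.5]
ee_rot: [-180.0, 0.2, 20.3]
force: [-0.5, -0.5, -0.1]
gripper_width: 82.4
```

Run:
```python
from h import *
s=env.state();print(s["ee_pos"],s["ee_rot"]);f=grab_frame("wrist"); save(f,"w4.png"); print(proj(f,(585,172,13),s)); f=grab_frame("top"); save(f,"t4.png")
```

```text
[544.33696037 177.55761956 220.53496858] [-179.97763853    0.22811087   20.31935106]
[297.15440047 158.71313135]
```

View pics/w4.png

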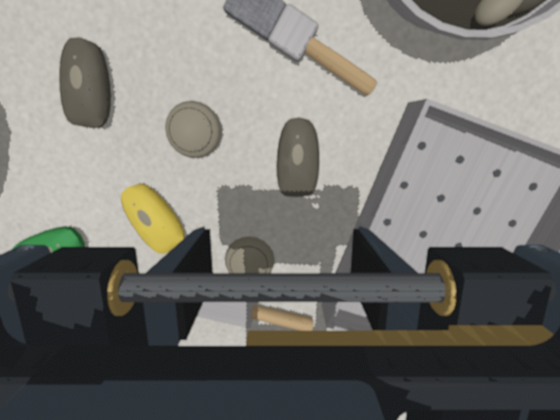

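View pics/t4.png

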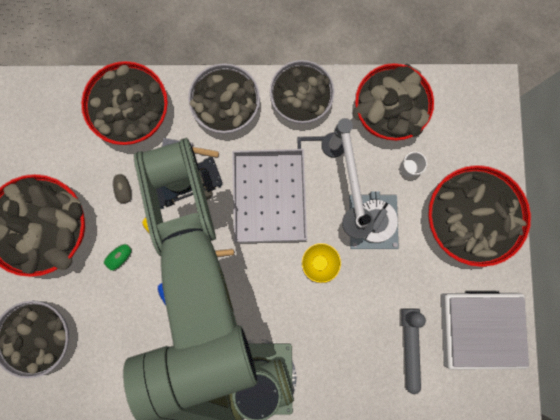

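```bash
cat >> h.py <<'E'
def oy(f,b,st=None,th=110,z=13):
    s=f["frame"][b[1]:b[3],b[0]:b[2]].astype(int); m=((s.max(2)<th)).astype(np.uint8)
    nn,l,stt,ce=cv2.connectedComponentsWithStats(m); k=1+np.argmax(stt[1:,4])
    ys,xs=np.nonzero(l==k); r=cv2.minAreaRect(np.c_[xs,ys].astype(np.float32))
    bp=cv2.boxPoints(r)+[b[0],b[1]]; W=np.array([ray(f,p,z,st) for p in bp])
    print(stt[k],W.mean(0).round(1),[np.linalg.norm(W[i]-W[i-1]).round(0) for i in range(4)],[np.degrees(np.arctan2(*(W[i]-W[i-1])[1::-1])).round(1) for i in range(4)])
E
python3 - <<'E'
from h import *
s=env.state();f=grab_frame("wrist"); save(f,"w4z.png",(250,100,350,210),5)
oy(f,(265,105,335,186),s); 
# ends and sides
for uv in [(300,118),(297,194),(278,158),(319,158)]: print(uv,ray(f,uv,13,s).round(1))
print("clam", ray(f,(248,258),14,s).round(0))
E
```

```text
[  10   15   42   66 2060] [592.1 174.1  13. ] [np.float64(75.0), np.float64(47.0), np.float64(75.0), np.float64(49.0)] [np.float64(19.8), np.float64(-69.9), np.float64(-158.2), np.float64(110.1)]
(300, 118) [631.1 183.4  13. ]
(297, 194) [547.2 155.1  13. ]
(278, 158) [580.  191.5  13. ]
(319, 158) [596.6 146.2  13. ]
clam [448. 184.  14.]
```

View pics/w4z.png

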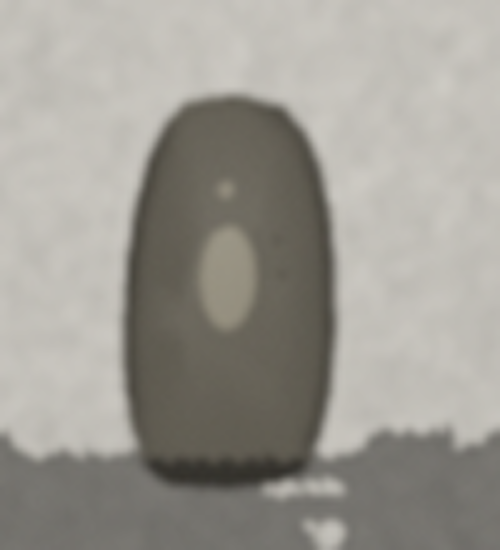

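It's grey and oyster-shaped, at about (588,169) with yaw about 19.5°. I'll descend and grip it.

arm_command --series '[0.055,-0.01,-0.02,0,0,-0.01,0.055,-0.01,-0.02,0,0,-0.01,0,0,-0.09,0,0,0,0,0,-0.09,0,0,0,0,0,-0.09,0,0,0,0,0,-0.09,0,0,0,0,0,-0.07,0,0,0,0,0,-0.042,0,0,0,0,0,0,0,0,0,0,0,0,0,0,0]'

```text
time_s: 7.48
ee_pos: [590.0, 166.8, 18.5]
ee_rot: [180.0, -0.0, 19.1]
force: [-0.3, 1.2, 0.1]
gripper_width: 82.1
```

arm_command --series '[0,0,0,0,0,0,0,0,0,0,0,0,0,0,0,0,0,0,0,0,0,0,0,0,0,0,0,0,0,0,0,0,0,0,0,0]' --hand 0 --newtons 35

```text
time_s: 7.98
ee_pos: [589.9, 168.2, 18.7]
ee_rot: [-180.0, -0.1, 19.2]
force: [-0.3, 0.8, 5.1]
gripper_width: 49.6
```

arm_command --series '[0,0,0.04,0,0,0,0,0,0.08,0,0,0,0,0,0.08,0,0,0,0,0,0.08,0,0,0,0,0,0.05,0,0,0,0.009,-0.085,0,0,0,-0.064,0.009,-0.085,0,0,0,-0.064,0.009,-0.085,0,0,0,-0.064,0.009,-0.085,0,0,0,-0.064,0.009,-0.085,0,0,0,-0.064,0.009,-0.085,0,0,0,-0.064,0,0,0,0,0,0,0,0,0,0,0,0]'

```text
time_s: 9.07
ee_pos: [610.7, -38.0, 149.3]
ee_rot: [180.0, 0.1, 1.8]
force: [0.8, 0.3, -0.3]
gripper_width: 49.6
```

Run:
```python
from h import *
s=env.state();print(s["ee_pos"],s["ee_rot"],s["gripper_width"]);f=grab_frame("wrist"); save(f,"w5.png");f=grab_frame("side"); save(f,"s5.png")
```

```text
[610.71649525 -38.03431995 149.26978612] [1.79993884e+02 6.17657713e-02 1.79445027e+00] 49.64036744919936
```

View pics/w5.png

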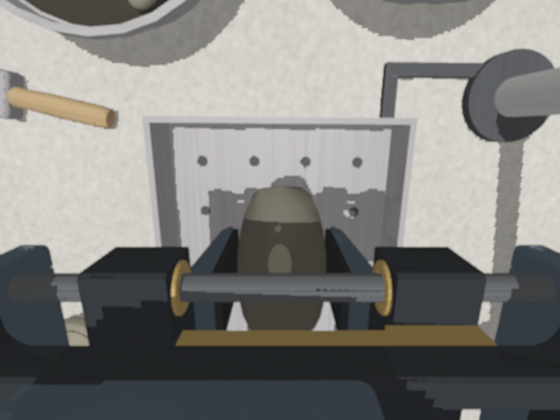

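View pics/s5.png

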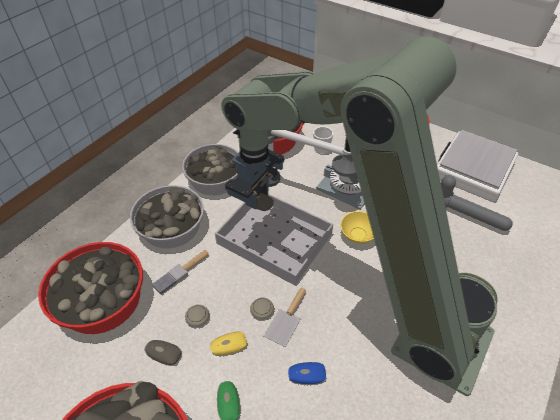

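The oyster sits level in the gripper at (611,-38), over the far half of the tray. I'll lower and release it.

arm_command --series '[0,0,-0.08,0,0,0,0,0,-0.08,0,0,0,0,0,-0.07,0,0,0,0,0,-0.04,0,0,0,0,0,-0.03,0,0,0,0,0,-0.01,0,0,0,0,0,0,0,0,0,0,0,0,0,0,0]'

```text
time_s: 9.83
ee_pos: [611.5, -35.2, 26.3]
ee_rot: [180.0, -0.1, 2.1]
force: [0.3, 0.5, -1.0]
gripper_width: 49.8
```

arm_command --series '[0,0,0,0,0,0,0,0,0,0,0,0,0,0,0,0,0,0,0,0,0.06,0,0,0,0,0,0.08,0,0,0,0,0,0.09,0,0,0,0,0,0.09,0,0,0]' --hand 0.9

```text
time_s: 10.42
ee_pos: [610.7, -36.3, 155.3]
ee_rot: [180.0, 0.0, 2.0]
force: [0.9, -0.8, -0.1]
gripper_width: 82.2
```

arm_command --series '[-0.014,0.087,0.06,0,0,0.022,-0.014,0.087,0.05,0,0,0.022,-0.014,0.087,0.05,0,0,0.022,-0.014,0.087,0,0,0,0.022,-0.014,0.087,0,0,0,0.022,-0.014,0.087,0,0,0,0.022,-0.014,0.087,0,0,0,0.022,-0.014,0.087,0,0,0,0.022,-0.014,0.087,0,0,0,0.022,-0.014,0.087,0,0,0,0.022,-0.014,0.087,0,0,0,0.022,-0.014,0.087,0,0,0,0.022,-0.014,0.087,0,0,0,0.022,0,0,0,0,0,0,0,0,0,0,0,0]'

```text
time_s: 11.67
ee_pos: [537.7, 416.9, 217.0]
ee_rot: [180.0, -0.0, 15.0]
force: [-0.3, -0.6, 0.2]
gripper_width: 82.1
```

Run:
```python
from h import *
s=env.state();print(s["ee_pos"],s["ee_rot"]);f=grab_frame("wrist"); save(f,"w6.png"); print(proj(f,(579,421,13),s)); f=grab_frame("top"); save(f,"t6.png")
```

```text
[537.66610557 416.94847452 217.00988647] [ 1.79982055e+02 -1.24672404e-03  1.49905159e+01]
[286.38721649 155.6299416 ]
```

View pics/w6.png

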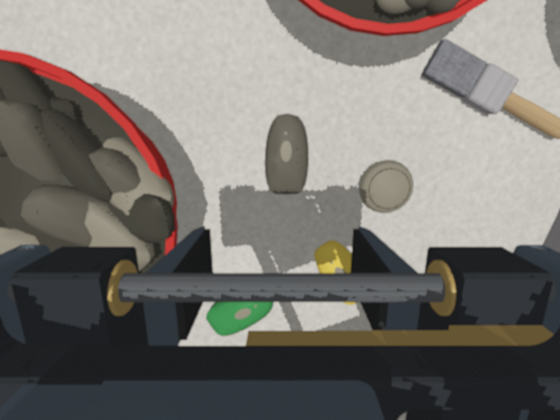

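View pics/t6.png

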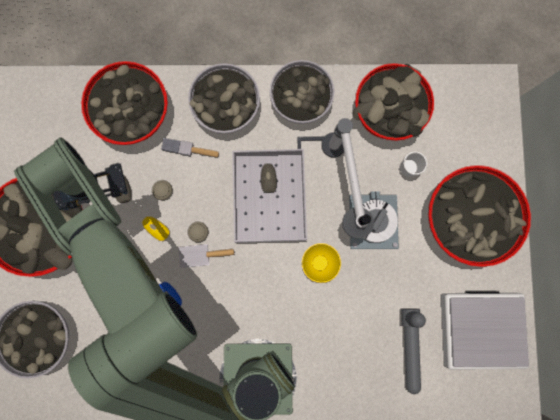

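Run:
```python
from h import *
s=env.state();f=grab_frame("wrist"); save(f,"w6z.png",(50,40,350,260),2.6)
for uv in [(288,114),(286,193),(266,155),(308,155)]: print(uv,ray(f,uv,13,s).round(1))
for z in(0,40,60,80,100,120):
    p=[ray(f,u,z,s).round(0)[:2] for u in [(176,205),(165,160),(140,120)]]; 
    print(z,p, [proj(grab_frame("top") if 0 else T,(q[0],q[1],z)).round(1) for q in p] if (T:=globals().get("T") or grab_frame("top")) is not None else 0)
```

```text
(288, 114) [624.7 428.7  13. ]
(286, 193) [537.  407.5  13. ]
(266, 155) [574.4 441.5  13. ]
(308, 155) [586.8 394.5  13. ]
0 [array([485., 535.]), array([536., 558.]), array([575., 593.])] [array([ 85.7, 219.2]), array([ 78.9, 203. ]), array([ 68.2, 190.7])]
40 [array([498., 524.]), array([544., 544.]), array([578., 576.])] [array([ 84.8, 213.7]), array([ 78.8, 198.8]), array([ 68.7, 187.8])]
60 [array([504., 519.]), array([548., 538.]), array([580., 568.])] [array([ 84.2, 211.1]), array([ 78.4, 196.6]), array([ 68.9, 186.2])]
80 [array([511., 514.]), array([552., 531.]), array([582., 559.])] [array([ 83.6, 208. ]), array([ 78.4, 194.4]), array([ 69.3, 184.5])]
100 [array([518., 508.]), array([556., 525.]), array([584., 551.])] [array([ 83.3, 204.9]), array([ 77.9, 192.1]), array([ 69.4, 182.7])]
120 [array([524., 503.]), array([560., 518.]), array([586., 542.])] [array([ 82.6, 202. ]), array([ 77.9, 189.7]), array([ 69.9, 180.9])]
```

View pics/w6z.png

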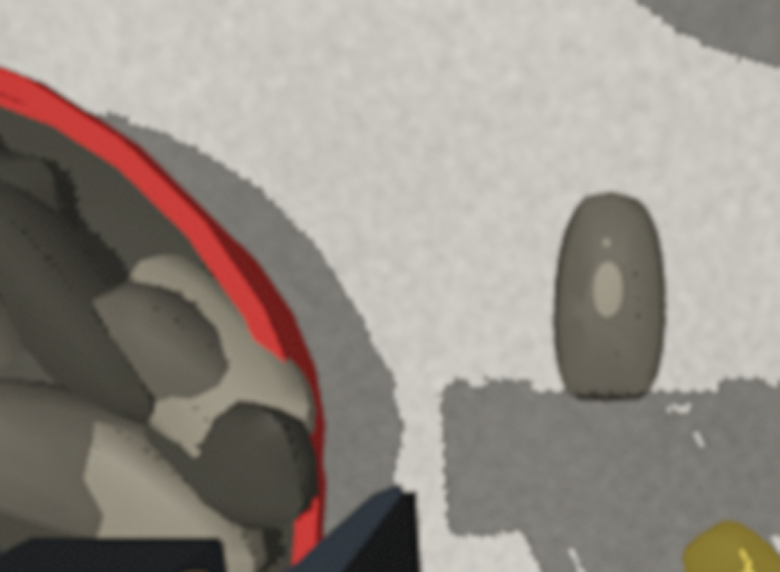

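Oyster A is at (581,418) with yaw 14.5°. The gripper body clears the red bowl by roughly 15 mm, and I'll grip 8 mm forward of centre for a bit more.

arm_command --series '[0.065,0.006,-0.02,0,0,0,0.065,0.006,-0.02,0,0,0,0,0,-0.09,0,0,0,0,0,-0.09,0,0,0,0,0,-0.09,0,0,0,0,0,-0.08,0,0,0,0,0,-0.07,0,0,0,0,0,-0.04,0,0,0,0,0,0,0,0,0,0,0,0,0,0,0]'

```text
time_s: 12.7
ee_pos: [590.9, 419.0, 17.3]
ee_rot: [180.0, 0.0, 14.7]
force: [0.3, 0.7, 0.6]
gripper_width: 82.2
```

arm_command --series '[0,0,0,0,0,0,0,0,0,0,0,0,0,0,0,0,0,0,0,0,0,0,0,0,0,0,0,0,0,0,0,0,0,0,0,0]' --hand 0 --newtons 35

```text
time_s: 13.2
ee_pos: [590.6, 421.1, 18.4]
ee_rot: [-179.9, -0.1, 14.8]
force: [-1.9, 1.6, 4.4]
gripper_width: 49.6
```

arm_command --series '[0,0,0.04,0,0,0,0,0,0.08,0,0,0,0,0,0.08,0,0,0,0,0,0.08,0,0,0,0,0,0.05,0,0,0,-0.019,-0.089,0,0,0,-0.022,-0.019,-0.089,0,0,0,-0.022,-0.019,-0.089,0,0,0,-0.022,-0.019,-0.089,0,0,0,-0.022,-0.019,-0.089,0,0,0,-0.022,-0.019,-0.089,0,0,0,-0.022,-0.019,-0.089,0,0,0,-0.022,-0.019,-0.089,0,0,0,-0.022,-0.019,-0.089,0,0,0,-0.022,-0.019,-0.089,0,0,0,-0.022,-0.019,-0.089,0,0,0,-0.022,-0.019,-0.089,0,0,0,-0.022,-0.019,-0.088,0,0,0,-0.022,0,0,0,0,0,0,0,0,0,0,0,0]'

```text
time_s: 14.87
ee_pos: [490.7, -43.9, 149.0]
ee_rot: [180.0, 0.1, 1.8]
force: [0.1, 0.2, -1.8]
gripper_width: 49.6
```

Run:
```python
from h import *
s=env.state();print(s["ee_pos"],s["ee_rot"],s["gripper_width"]);f=grab_frame("wrist"); save(f,"w7.png");f=grab_frame("side"); save(f,"s7.png")
```

```text
[490.70298026 -43.8821574  149.01510595] [1.79986836e+02 5.71499977e-02 1.75806720e+00] 49.558946690411766
```

View pics/w7.png

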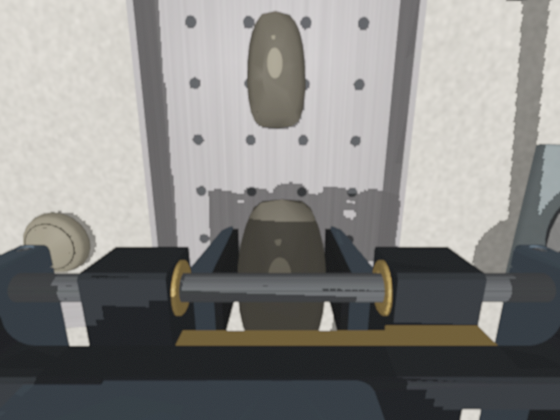

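View pics/s7.png

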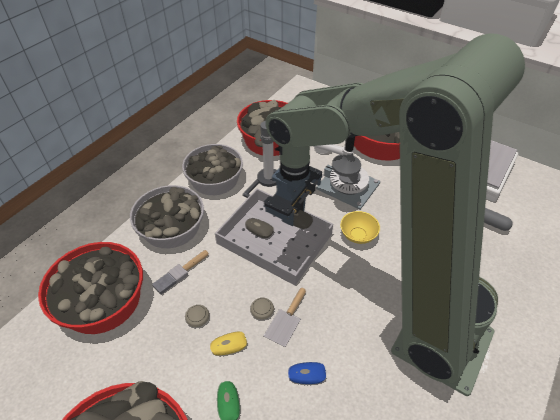

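arm_command --series '[0,0.005,-0.08,0,0,0,0,0.005,-0.08,0,0,0,0,0,-0.07,0,0,0,0,0,-0.04,0,0,0,0,0,-0.03,0,0,0,0,0,-0.01,0,0,0,0,0,0,0,0,0,0,0,0,0,0,0]'

```text
time_s: 15.63
ee_pos: [492.2, -37.4, 25.5]
ee_rot: [180.0, -0.0, 2.1]
force: [0.2, -0.2, -2.2]
gripper_width: 49.7
```

arm_command --series '[0,0,0,0,0,0,0,0,0,0,0,0,0,0,0,0,0,0,0,0,0.06,0,0,0,0,0,0.09,0,0,0,0,0,0.1,0,0,0,0,0,0.1,0,0,0,0,0,0.1,0,0,0,0,0,0.1,0,0,0,0,0,0.1,0,0,0,0,0,0.1,0,0,0]' --hand 0.8

```text
time_s: 16.55
ee_pos: [490.9, -38.2, 328.0]
ee_rot: [180.0, -0.1, 1.9]
force: [0.6, 0.3, -0.5]
gripper_width: 73.1
```

Run:
```python
from h import *
s=env.state();print(s["ee_pos"],s["ee_rot"],s["gripper_width"]);f=grab_frame("wrist"); save(f,"w8.png");f=grab_frame("side"); save(f,"s8.png")
```

```text
[490.89753469 -38.23933021 328.03421937] [ 1.79983489e+02 -9.41464512e-02  1.94802915e+00] 73.12386104489862
```

View pics/w8.png

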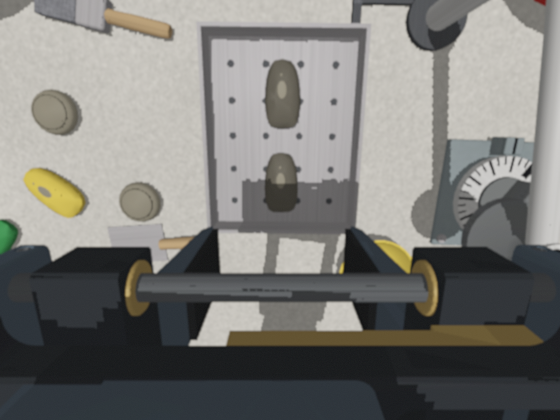

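View pics/s8.png

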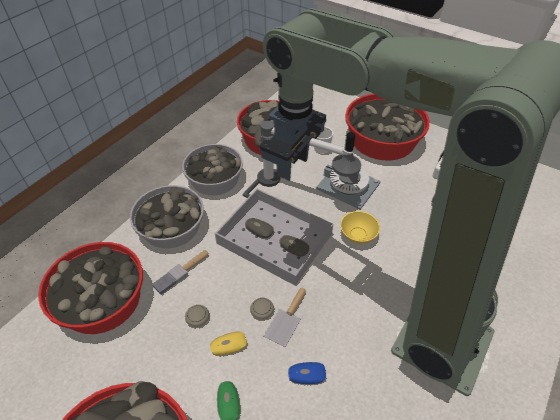

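Both oysters lie flat and apart, at wrist px (282,94) and (281,182). Next I'll find the handle and go back to it.

Run:
```python
from h import *
f=grab_frame("top"); save(f,"t9.png",(325,100,425,260),4.5)
im=f["frame"][205:235,350:380].max(2); ys,xs=np.nonzero(im<35); print(xs.mean()+350,ys.mean()+205,len(xs)); print(ray(f,(364,219),283))
```

```text
364.27536231884056 219.59420289855072 69
[ 455.21463392 -277.91131021  283.        ]
```

View pics/t9.png

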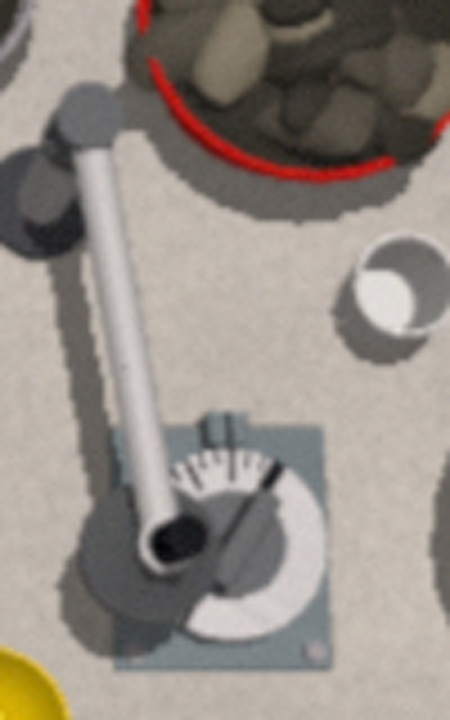

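arm_command --series '[-0.012,-0.076,0.01,0,0,-0.06,-0.012,-0.076,0.01,0,0,-0.06,-0.012,-0.076,0.01,0,0,-0.06,-0.012,-0.076,0,0,0,-0.06,-0.012,-0.076,0,0,0,-0.06,-0.012,-0.076,0,0,0,-0.06,-0.012,-0.076,0,0,0,-0.06,-0.012,-0.076,0,0,0,-0.06,0,0,0,0,0,0,0,0,0,0,0,0]'

```text
time_s: 17.53
ee_pos: [452.2, -282.3, 335.4]
ee_rot: [-179.9, 0.2, -19.8]
force: [0.6, 0.8, -1.2]
gripper_width: 73.0
```

Run:
```python
from h import *
s=env.state();print(s["ee_pos"],s["ee_rot"],s["gripper_width"]);f=grab_frame("wrist"); save(f,"w10.png",(200,120,400,270),4)
```

```text
[ 452.22108429 -282.25686702  335.36972947] [-179.93969499    0.19494463  -19.78597895] 73.03685280356945
```

View pics/w10.png

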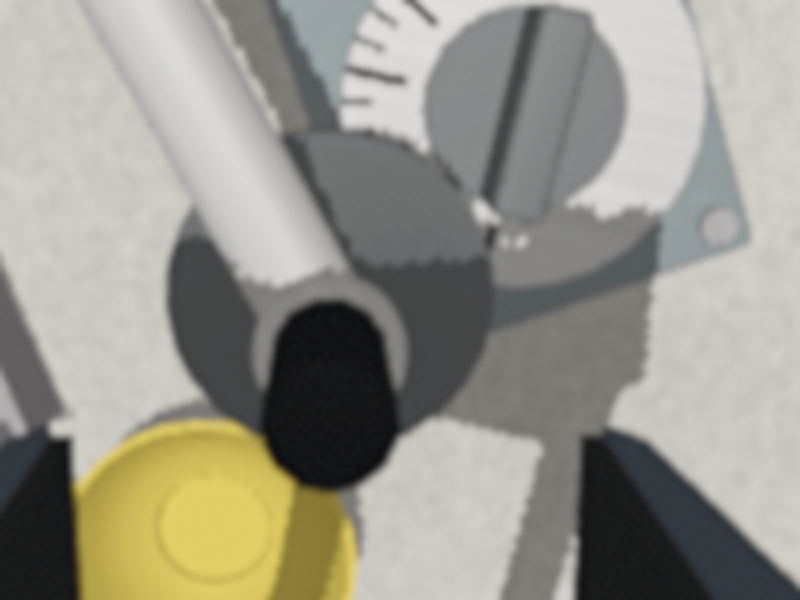

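arm_command --series '[0.008,0,-0.05,0,0,0,0,0,-0.08,0,0,0,0,0,-0.08,0,0,0,0,0,0,0,0,0,0,0,0,0,0,0]'

```text
time_s: 18.0
ee_pos: [455.8, -279.8, 252.2]
ee_rot: [-179.9, 0.2, -19.5]
force: [-0.0, -0.1, 0.7]
gripper_width: 73.0
```

arm_command --series '[0,0,0,0,0,0,0,0,0,0,0,0,0,0,0,0,0,0,0,0,0,0,0,0,0,0,0,0,0,0,0,0,0,0,0,0,0,0,0,0,0,0,0,0,0,0,0,0]' --hand 0 --newtons 25

```text
time_s: 18.67
ee_pos: [455.7, -281.9, 253.4]
ee_rot: [179.9, 0.1, -19.6]
force: [-2.1, -2.1, 0.4]
gripper_width: 25.4
```

Run:
```python
import numpy as np
from h import *
s=env.state(); p0=s["ee_pos"][:2]; c=np.array([717,-244]); print(p0, np.linalg.norm(p0-c), np.degrees(np.arctan2(*(p0-c)[::-1])))
a0=np.degrees(np.arctan2(*(p0-c)[::-1]))%360
t=np.array([547.5,-38])-c; a1=np.degrees(np.arctan2(t[1],t[0])); print(a0,a1)
a=np.radians(np.linspace(a0,a1,17)); p=c+264*np.c_[np.cos(a),np.sin(a)]
print((np.diff(p,axis=0)/400).round(3).tolist(), p[-1])
```

```text
[ 455.66605553 -281.9032079 ] 264.0683315005691 -171.74751145627766
188.25248854372234 129.44807866704394
[[-0.005, 0.042], [-0.002, 0.042], [0.001, 0.042], [0.003, 0.042], [0.006, 0.042], [0.009, 0.041], [0.011, 0.041], [0.014, 0.04], [0.017, 0.039], [0.019, 0.038], [0.021, 0.037], [0.024, 0.035], [0.026, 0.033], [0.028, 0.032], [0.03, 0.03], [0.032, 0.028]] [549.2600194  -40.13902063]
```

arm_command --series '[-0.005,0.042,0,0,0,0,-0.002,0.042,0,0,0,0,0.001,0.042,0,0,0,0,0.003,0.042,0,0,0,0,0.006,0.042,0,0,0,0,0.009,0.041,0,0,0,0,0.011,0.041,0,0,0,0,0.014,0.04,0,0,0,0,0.017,0.039,0,0,0,0,0.019,0.038,0,0,0,0,0.021,0.037,0,0,0,0,0.024,0.035,0,0,0,0,0.026,0.033,0,0,0,0,0.028,0.032,0,0,0,0,0.03,0.03,0,0,0,0,0.032,0.028,0,0,0,0,0,0,0,0,0,0,0,0,0,0,0,0]'

```text
time_s: 20.17
ee_pos: [549.3, -38.6, 252.6]
ee_rot: [-179.9, 0.2, -19.6]
force: [-1.8, 3.9, -1.5]
gripper_width: 25.6
```

arm_command --series '[0,0,0,0,0,0,0,0,0,0,0,0,0,0,0,0,0,0,0,0,0.08,0,0,0,0,0,0.08,0,0,0,0,0,0.08,0,0,0]' --hand 0.8

```text
time_s: 20.67
ee_pos: [549.6, -40.6, 350.4]
ee_rot: [180.0, -0.0, -19.7]
force: [0.3, 0.1, -0.7]
gripper_width: 62.8
```

Run:
```python
from h import *
s=env.state();print(s["ee_pos"]);f=grab_frame("top"); save(f,"t11.png");f=grab_frame("side"); save(f,"s11.png")
```

```text
[549.55545507 -40.57593255 350.43951309]
```

View pics/s11.png

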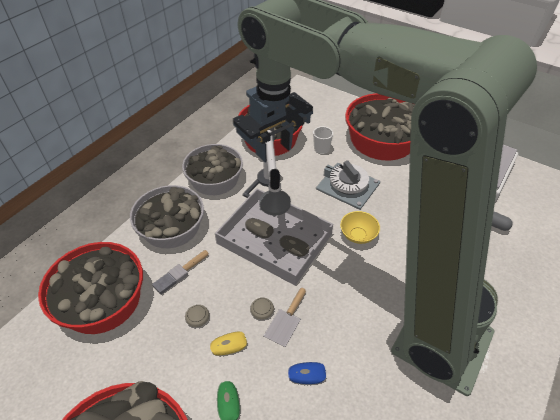

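The rose is back over the tray centre. On to the valve, turning the wrist to yaw about 148° so that the later 84° clockwise turn stays within joint 6's range.

arm_command --series '[-0.008,-0.06,0,0,0,0.145,-0.008,-0.06,0,0,0,0.145,-0.008,-0.06,0,0,0,0.145,-0.008,-0.06,0,0,0,0.145,-0.008,-0.06,0,0,0,0.145,-0.008,-0.06,0,0,0,0.145,-0.008,-0.06,0,0,0,0.145,-0.008,-0.06,0,0,0,0.145,-0.008,-0.06,0,0,0,0.145,-0.008,-0.06,0,0,0,0.145,-0.008,-0.06,0,0,0,0.145,-0.008,-0.06,0,0,0,0.145,-0.008,-0.06,0,0,0,0.145,-0.008,-0.06,0,0,0,0.145,0,0,0,0,0,0.145,0,0,0,0,0,0.145,0,0,0,0,0,0.145,0,0,0,0,0,0.145]'

```text
time_s: 22.27
ee_pos: [504.5, -376.7, 348.5]
ee_rot: [-180.0, -0.0, 98.1]
force: [-0.6, -0.0, -0.2]
gripper_width: 73.3
```

arm_command --series '[0,0,-0.025,0,0,0.145,0,0,-0.025,0,0,0.145,0,0,-0.025,0,0,0.145,0,0,-0.025,0,0,0.145,0,0,-0.025,0,0,0.145,0,0,-0.025,0,0,0.145,0,0,-0.025,0,0,0.145,0,0,-0.025,0,0,0.125,0,0,0,0,0,0,0,0,0,0,0,0]'

```text
time_s: 23.1
ee_pos: [504.5, -376.0, 268.5]
ee_rot: [180.0, -0.1, 148.9]
force: [0.1, -0.4, 0.2]
gripper_width: 73.1
```

Run:
```python
from h import *
s=env.state();print(s["ee_pos"],s["ee_rot"],s["qpos"]);f=grab_frame("wrist"); save(f,"w12.png");save(f,"w12z.png",(180,60,400,230),3.6);f=grab_frame("top"); save(f,"t12.png")
```

```text
[ 504.5331222  -376.02125408  268.51299778] [ 1.79998995e+02 -8.08493421e-02  1.48934221e+02] [-3.77394908e+01  2.21221825e+01  7.76142897e+01 -8.51845242e-03
  8.03439462e+01 -9.66722762e+01]
```

View pics/w12.png

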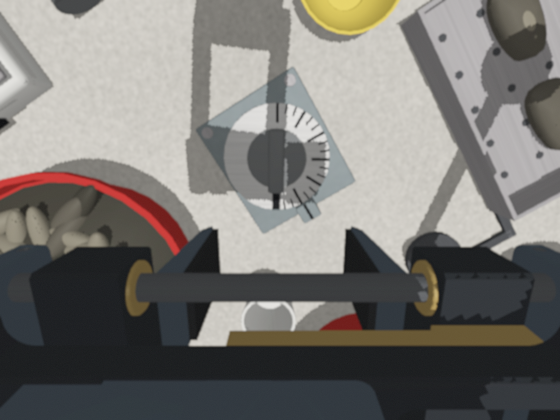

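View pics/w12z.png

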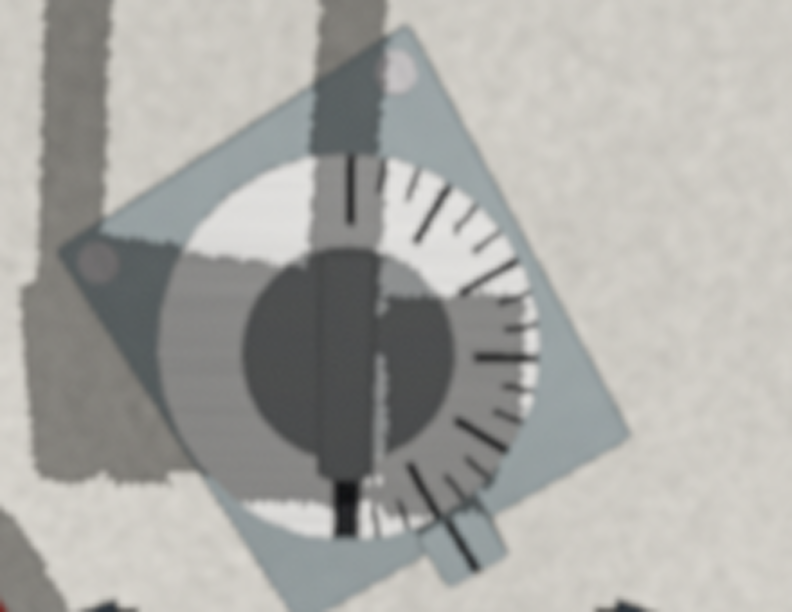

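View pics/t12.png

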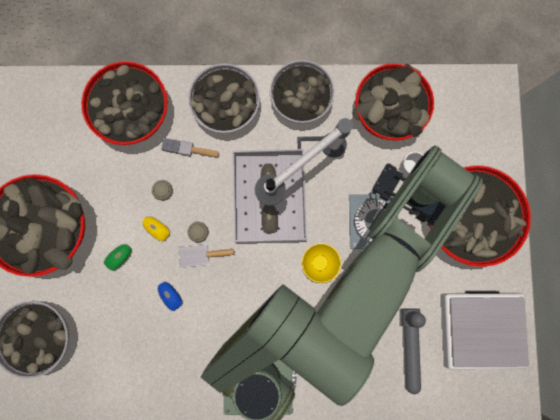

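Run:
```python
from h import *
s=env.state();f=grab_frame("wrist")
C=lambda u,v:(180+u/3.6,60+v/3.6)
W=lambda u,v,z=44: ray(f,C(u,v),z,s)[:2]
zero=W(345,515); m180=W(350,172); m90=W(525,357); m30a=W(411,466);m30b=W(441,516); ia=W(445,515,45); ib=W(475,571,45)
c=(zero+m180)/2; print("c",c,zero,m180,np.linalg.norm(zero-m180))
an=lambda p:np.degrees(np.arctan2(*(p-c)[::-1]))
for n,p in dict(zero=zero,m180=m180,m90=m90,m30b=m30b,ia=ia,ib=ib).items(): print(n,p.round(1),np.linalg.norm(p-c).round(1),an(p).round(1))
g1=W(344,255,88)+0; g2=W(345,478,88); print("bar ends",g1,g2)
print(W(349,357,60))
bar=[(316,250),(378,250),(318,475),(372,478)]
for b in bar: print(W(*b,88).round(1))
```

```text
c [ 471.61120984 -363.31576841] [ 520.58117822 -394.03357446] [ 422.64124146 -332.59796237] 115.6138644222801
zero [ 520.6 -394. ] 57.8 -32.1
m180 [ 422.6 -332.6] 57.8 147.9
m90 [ 504.8 -312.6] 60.7 56.8
m30b [ 538.4 -365.1] 66.8 -1.5
ia [ 538.6 -363.6] 67.0 -0.3
ib [ 562.  -364.7] 90.4 -0.9
bar ends [ 444.01680198 -346.99587959] [ 501.61197046 -381.65197978]
[ 472.56776846 -363.01314252]
[ 438.5 -353.3]
[ 448.  -337.7]
[ 496.5 -388.3]
[ 505.9 -374.5]
```

arm_command --series '[-0.041,0.0155,-0.03,0,0,-0.01,-0.041,0.0155,-0.03,0,0,-0.01,0,0,-0.08,0,0,0,0,0,-0.08,0,0,0,0,0,-0.08,0,0,0,0,0,-0.08,0,0,0,0,0,-0.08,0,0,0,0,0,-0.05,0,0,0,0,0,0,0,0,0,0,0,0,0,0,0]'

```text
time_s: 24.08
ee_pos: [472.4, -363.6, 65.2]
ee_rot: [180.0, -0.0, 148.2]
force: [-0.1, -0.0, 0.8]
gripper_width: 72.9
```

arm_command --series '[0,0,0,0,0,0,0,0,0,0,0,0,0,0,0,0,0,0,0,0,0,0,0,0,0,0,0,0,0,0,0,0,0,0,0,0,0,0,0,0,0,0,0,0,0,0,0,0]' --hand 0 --newtons 20

```text
time_s: 24.75
ee_pos: [472.3, -363.4, 65.3]
ee_rot: [180.0, 0.0, 148.2]
force: [0.6, -0.7, -0.2]
gripper_width: 22.8
```

arm_command --series '[0,0,0,0,0,0,0,0,0,0,0,0,0,0,0,0,0,0,0,0,0,0,0,0]'

```text
time_s: 25.08
ee_pos: [472.2, -363.6, 65.2]
ee_rot: [-180.0, -0.0, 148.2]
force: [-1.4, -1.5, 0.0]
gripper_width: 17.9
```

arm_command --series '[0,0,0,0,0,-0.124,0,0,0,0,0,-0.124,0,0,0,0,0,-0.124,0,0,0,0,0,-0.124,0,0,0,0,0,-0.124,0,0,0,0,0,-0.124,0,0,0,0,0,-0.124,0,0,0,0,0,-0.124,0,0,0,0,0,-0.124,0,0,0,0,0,-0.124,0,0,0,0,0,-0.124,0,0,0,0,0,-0.124,0,0,0,0,0,-0.124,0,0,0,0,0,-0.124,0,0,0,0,0,-0.124,0,0,0,0,0,-0.11,0,0,0,0,0,0,0,0,0,0,0,0]'

```text
time_s: 26.58
ee_pos: [469.8, -364.3, 65.2]
ee_rot: [-179.8, 0.2, 59.6]
force: [-9.0, -3.7, 2.6]
gripper_width: 17.9
```

Run:
```python
from h import *
s=env.state();print(s["ee_pos"],s["ee_rot"],s["qpos"],s["force"],s["torque"],s["gripper_width"]);f=grab_frame("side"); save(f,"s13.png",(300,130,400,220),6);f=grab_frame("top"); save(f,"t13.png",(330,170,430,260),6);f=grab_frame("wrist"); save(f,"w13.png")
```

```text
[ 469.77651337 -364.26481716   65.21414046] [-1.79802459e+02  1.71557441e-01  5.95820592e+01] [-38.79006315  28.09326739  99.16321571  -0.24881832  52.91423446
  -8.22149082] [-9.00976778 -3.73325578  2.6323803 ] [-0.68757966  0.78364123 -0.05151939] 17.927581023598204
```

View pics/s13.png

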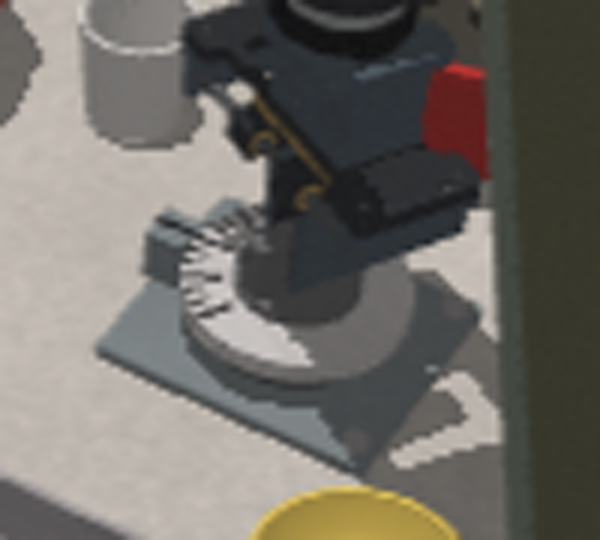

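View pics/t13.png

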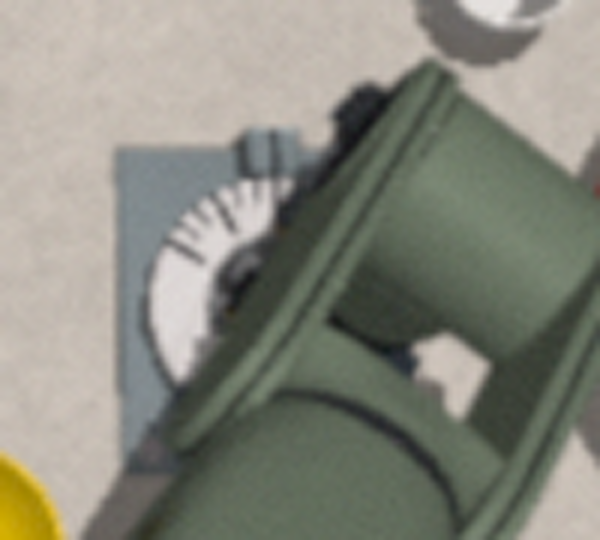

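View pics/w13.png

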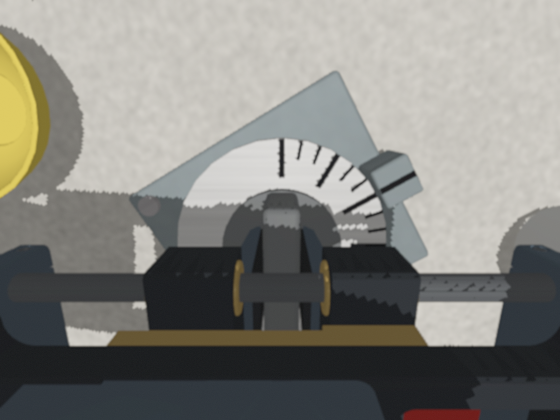

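Run:
```python
from h import *
s=env.state();f=grab_frame("wrist"); save(f,"w13z.png",(320,130,440,230),6.5)
```

```text
(no output)
```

View pics/w13z.png

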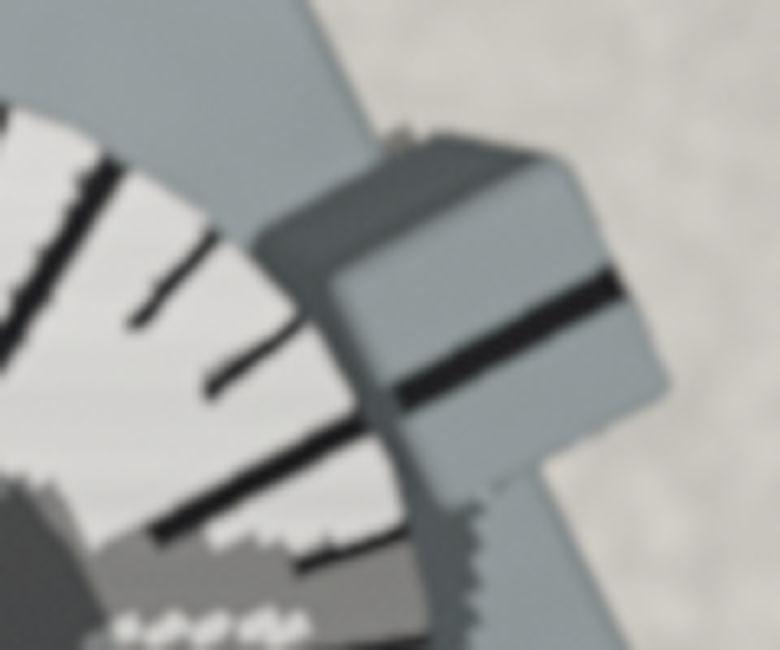

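The 120 mark, second long mark below the 180 mark, lines up with the index line. I'll hold for over 4 s.

arm_command --series '[0,0,0,0,0,0,0,0,0,0,0,0,0,0,0,0,0,0,0,0,0,0,0,0,0,0,0,0,0,0,0,0,0,0,0,0,0,0,0,0,0,0,0,0,0,0,0,0,0,0,0,0,0,0,0,0,0,0,0,0,0,0,0,0,0,0,0,0,0,0,0,0,0,0,0,0,0,0,0,0,0,0,0,0,0,0,0,0,0,0,0,0,0,0,0,0,0,0,0,0,0,0,0,0,0,0,0,0,0,0,0,0,0,0,0,0,0,0,0,0]'

```text
time_s: 28.45
ee_pos: [469.8, -364.3, 65.2]
ee_rot: [-179.8, 0.2, 59.6]
force: [-9.0, -5.0, 2.5]
gripper_width: 18.0
```

arm_command --series '[0,0,0,0,0,0,0,0,0,0,0,0,0,0,0,0,0,0,0,0,0,0,0,0,0,0,0,0,0,0,0,0,0,0,0,0,0,0,0,0,0,0,0,0,0,0,0,0,0,0,0,0,0,0,0,0,0,0,0,0,0,0,0,0,0,0,0,0,0,0,0,0,0,0,0,0,0,0,0,0,0,0,0,0,0,0,0,0,0,0,0,0,0,0,0,0,0,0,0,0,0,0,0,0,0,0,0,0,0,0,0,0,0,0,0,0,0,0,0,0]'

```text
time_s: 30.12
ee_pos: [469.8, -364.3, 65.2]
ee_rot: [-179.8, 0.2, 59.6]
force: [-9.2, -3.7, 2.0]
gripper_width: 17.9
```

arm_command --series '[0,0,0,0,0,0,0,0,0,0,0,0,0,0,0,0,0,0,0,0,0,0,0,0,0,0,0,0,0,0,0,0,0,0,0,0,0,0,0,0,0,0,0,0,0,0,0,0,0,0,0,0,0,0,0,0,0,0,0,0]'

```text
time_s: 30.95
ee_pos: [469.7, -364.3, 65.2]
ee_rot: [-179.8, 0.2, 59.6]
force: [-9.1, -3.8, 3.0]
gripper_width: 17.8
```

Run:
```python
from h import *
s=env.state();print(s["time_s"],s["ee_rot"],s["qpos"][5]);f=grab_frame("wrist"); save(f,"w14z.png",(320,130,440,230),6.5)
```

```text
30.95 [-1.79798079e+02  1.70903555e-01  5.95902057e+01] -8.230328461292945
```

View pics/w14z.png

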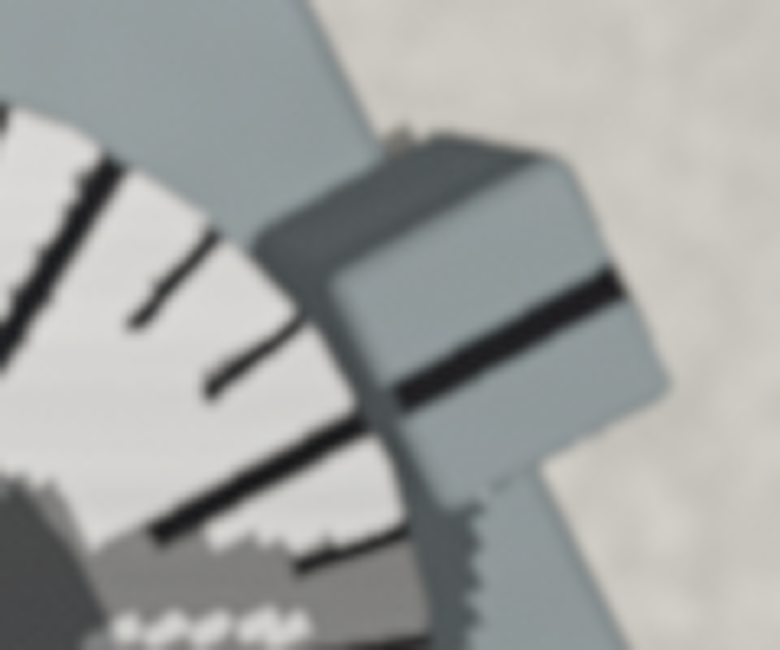

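arm_command --series '[0,0,0,0,0,0.133,0,0,0,0,0,0.133,0,0,0,0,0,0.133,0,0,0,0,0,0.133,0,0,0,0,0,0.133,0,0,0,0,0,0.133,0,0,0,0,0,0.133,0,0,0,0,0,0.133,0,0,0,0,0,0.133,0,0,0,0,0,0.133,0,0,0,0,0,0.133,0,0,0,0,0,0.133,0,0,0,0,0,0.133,0,0,0,0,0,0.133,0,0,0,0,0,0.133,0,0,0,0,0,0.133,0,0,0,0,0,0.133,0,0,0,0,0,0.133,0,0,0,0,0,0.133,0,0,0,0,0,0.133]'

```text
time_s: 32.67
ee_pos: [472.5, -362.7, 65.2]
ee_rot: [179.9, 0.0, 179.5]
force: [-0.8, 2.9, 1.6]
gripper_width: 17.9
```

arm_command --series '[0,0,0,0,0,0.01,0,0,0,0,0,0,0,0,0,0,0,0,0,0,0,0,0,0]'

```text
time_s: 33.0
ee_pos: [472.5, -362.7, 65.2]
ee_rot: [179.9, 0.0, 179.6]
force: [0.2, 4.9, 2.1]
gripper_width: 17.9
```

Run:
```python
from h import *
s=env.state();print(s["ee_pos"],s["ee_rot"],s["qpos"],s["torque"],s["force"]);f=grab_frame("side"); save(f,"s15.png",(300,130,400,220),6);f=grab_frame("top"); save(f,"t15.png",(330,170,430,260),6);f=grab_frame("wrist"); save(f,"w15.png")
```

```text
[ 472.52394718 -362.73159897   65.21783764] [1.79927243e+02 6.80819941e-03 1.79611155e+02] [-3.86511523e+01  2.81282179e+01  9.90962616e+01  7.69984739e-02
  5.28152557e+01 -1.28308870e+02] [ 0.58210375 -0.36126816 -0.05168717] [0.16798163 4.91032557 2.06441145]
```

View pics/s15.png

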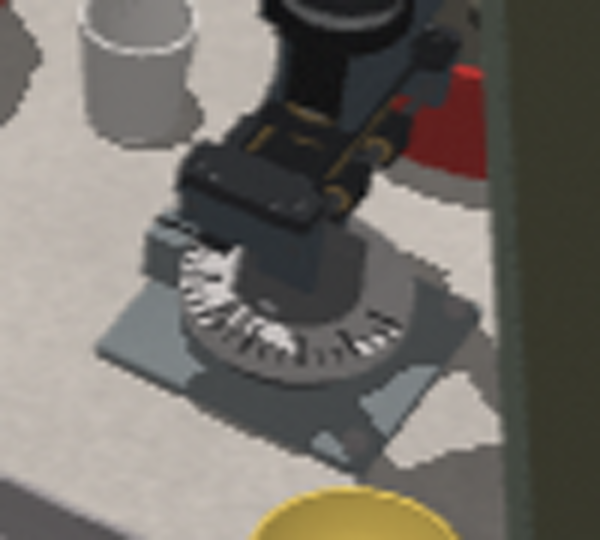

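View pics/t15.png

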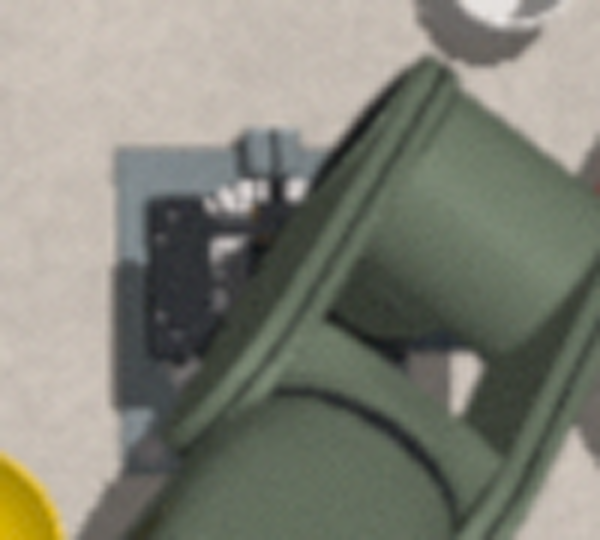

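arm_command --series '[0,0,0,0,0,0.02,0,0,0,0,0,0.01,0,0,0,0,0,0,0,0,0,0,0,0,0,0,0,0,0,0]'

```text
time_s: 33.57
ee_pos: [472.5, -362.7, 65.2]
ee_rot: [179.9, 0.0, -179.1]
force: [2.5, 4.9, 2.4]
gripper_width: 17.9
```

arm_command --series '[0,0,0,0,0,0,0,0,0,0,0,0,0,0,0,0,0,0,0,0,0,0,0,0,0,0,0.05,0,0,0,0,0,0.08,0,0,0,0,0,0.09,0,0,0,0,0,0.1,0,0,0,0.05,0,0.1,0,0,0,0.06,0,0.1,0,0,0,0,0,0,0,0,0]' --hand 0.8

```text
time_s: 34.48
ee_pos: [518.0, -365.8, 274.8]
ee_rot: [-179.4, 0.9, -178.9]
force: [0.3, -0.6, 0.8]
gripper_width: 72.8
```

Run:
```python
from h import *
s=env.state();print(s["ee_pos"],s["ee_rot"],s["qpos"]);f=grab_frame("wrist"); save(f,"w16.png",(150,50,430,250),2.8)
```

```text
[ 517.99858698 -365.84752346  274.80527677] [-179.39396387    0.85460263 -178.86338162] [-3.62910262e+01  2.18459864e+01  7.71632023e+01  3.86811052e-02
  7.99438428e+01 -1.27429531e+02]
```

View pics/w16.png

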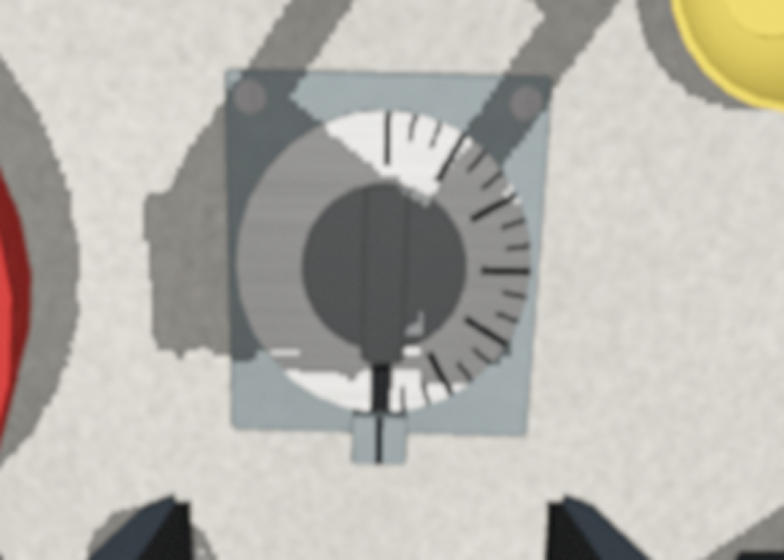

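The zero mark sits on the index line, so the valve is shut. Last, I'll swing the arm off.

arm_command --series '[0,0,0.06,0,0,0,0,0,0.06,0,0,0,0,0,0.06,0,0,0,0.008,0.081,0,0,0,-0.047,0.008,0.081,0,0,0,-0.047,0.008,0.081,0,0,0,-0.047,0.008,0.081,0,0,0,-0.047,0.008,0.081,0,0,0,-0.047,0.008,0.081,0,0,0,-0.047,0.008,0.081,0,0,0,-0.047,0.008,0.081,0,0,0,-0.047,0.008,0.081,0,0,0,-0.047,0.008,0.081,0,0,0,-0.047,0,0,0,0,0,0,0,0,0,0,0,0]'

```text
time_s: 35.78
ee_pos: [543.8, -38.6, 336.9]
ee_rot: [-179.9, -0.1, 160.1]
force: [-1.0, 0.6, -0.2]
gripper_width: 73.1
```

Run:
```python
from h import *
s=env.state();print(s["ee_pos"],s["ee_rot"],s["qpos"]);f=grab_frame("wrist"); save(f,"w17.png"); print(proj(f,(549,-40,283),s))
```

```text
[543.78354525 -38.58387007 336.85962937] [-1.79916148e+02 -1.26823256e-01  1.60085029e+02] [-5.23816024e+00  1.28704009e+01  8.13349561e+01 -4.91067596e-02
  8.59385748e+01 -7.53197422e+01]
[282.7403796  237.05416826]
```

View pics/w17.png

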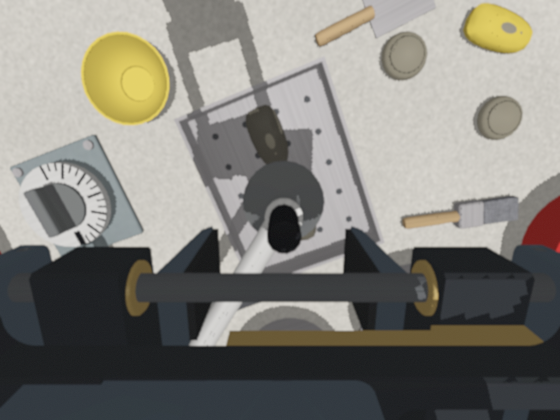

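Handle at px (284,233), as predicted. Centre, descend and grip.

arm_command --series '[0.013,-0.004,-0.04,0,0,0,0,0,-0.08,0,0,0,0,0,-0.09,0,0,0,0,0,0,0,0,0,0,0,0,0,0,0]'

```text
time_s: 36.25
ee_pos: [548.4, -42.4, 252.7]
ee_rot: [-179.9, -0.3, 159.8]
force: [-0.7, 0.0, -0.3]
gripper_width: 72.8
```

arm_command --series '[0,0,0,0,0,0,0,0,0,0,0,0,0,0,0,0,0,0,0,0,0,0,0,0,0,0,0,0,0,0,0,0,0,0,0,0,0,0,0,0,0,0,0,0,0,0,0,0]' --hand 0 --newtons 25

```text
time_s: 36.92
ee_pos: [549.5, -40.3, 254.4]
ee_rot: [179.9, -0.0, 159.9]
force: [-0.9, 2.7, 1.4]
gripper_width: 25.4
```

arm_command --series '[-0.035,-0.032,0,0,0,0,-0.033,-0.035,0,0,0,0,-0.03,-0.037,0,0,0,0,-0.028,-0.039,0,0,0,0,-0.025,-0.041,0,0,0,0,-0.022,-0.043,0,0,0,0,-0.018,-0.044,0,0,0,0,-0.015,-0.045,0,0,0,0,-0.012,-0.046,0,0,0,0,-0.009,-0.047,0,0,0,0,-0.005,-0.047,0,0,0,0,-0.002,-0.048,0,0,0,0,0.002,-0.048,0,0,0,0,0.005,-0.047,0,0,0,0,0,0,0,0,0,0,0,0,0,0,0,0,0,0,0,0,0,0]'

```text
time_s: 38.33
ee_pos: [457.9, -280.7, 254.5]
ee_rot: [-179.9, -0.1, 159.9]
force: [-4.7, -2.7, 4.6]
gripper_width: 25.6
```

arm_command --series '[0,0,0,0,0,0,0,0,0,0,0,0,0,0,0,0,0,0,0,0,0,0,0,0,0,0,0.06,0,0,0,0,0,0.08,0,0,0,0,0,0.08,0,0,0,0,0,0.08,0,0,0,-0.08,0,0,0,0,0,-0.08,0,0,0,0,0,0,0,0,0,0,0,0,0,0,0,0,0]' --hand 0.9

```text
time_s: 39.33
ee_pos: [394.3, -280.3, 374.8]
ee_rot: [180.0, 0.1, 159.9]
force: [0.4, -0.9, -0.6]
gripper_width: 81.7
```

Run:
```python
from h import *
s=env.state();print(s["time_s"],s["ee_pos"],s["force"],s["gripper_width"]);f=grab_frame("top"); save(f,"t18.png");f=grab_frame("side"); save(f,"s18.png")
```

```text
39.3333 [ 394.26246289 -280.30810127  374.79325577] [ 0.36347444 -0.8813554  -0.63715085] 81.72037462085042
```

View pics/t18.png

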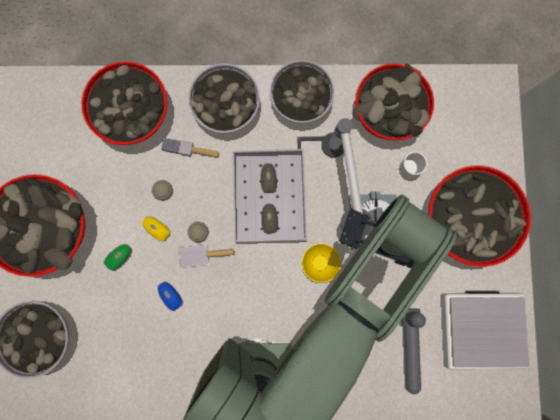

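View pics/s18.png

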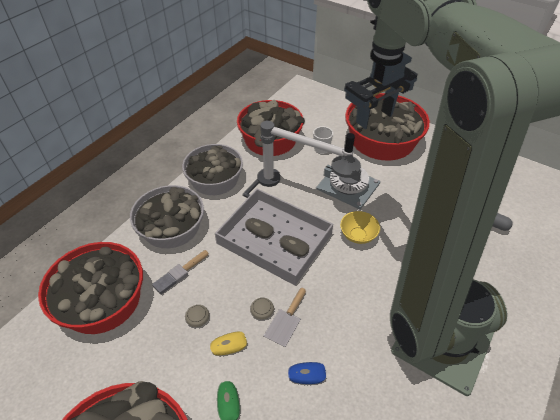

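Both oysters lie flat in the tray, the arm is at about 1 rad, the clams and bystanders are where they were, and the gripper is clear. I'm handing it in.

Run:
```python
from workcell import env
print(env.job_done())
```

```text
the job is handed in; nothing more can be done
None
```

The whole job is done and handed in at about 39 s of the 210 s allowed; no verdict is reported. Only two grey oysters were in the scene.

- **Oysters:** I swung the spray arm off to about 1.0 rad and laid both oysters end to end along the middle of the tray. The last top and side pictures show both flat and apart.
- **Rinse:** I swung the rose back over the tray centre and turned the valve until the 120 mark lined up with the index line. It held there 4.4 s, unchanged in close-ups before and after.
- **Shut and swing off:** I turned the valve shut and saw the zero mark on the index line. Then I swung the arm off to about 1.0 rad again.
- **Last checks:** The clams, brush, scoop, opener, cup and coloured look-alikes look unmoved, and the gripper is open and clear of everything with no contact force. I didn't look at the valve scale again after the final swing, but nothing touched it.

One measurement disagreed: the top view gave a starting valve reading of about 36°. The closer wrist view gave about 31°, so I used that one, and the scale close-up at 120 confirmed it.

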